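# Pack the contact-lens kit, latch it, and hang up the headsets

### The job

Put the screening corner away: lay every contact-lens case in the open kit box, shut its lid, swing the latch's wire loop over and hook it behind the keeper on the lid, and press the latch lever down flat until it has gone over centre and holds. Hang each examination headset over the horizontal bar of the stand so that its crown rests on the bar with one temple pad on either side. Leave the navy carton and the two drop bottles behind the work where they stand.

Things in the scene. Friction and masses are not known exactly. Their poses are not given: they have to be found in the camera images.
- kit_box: Grey kit box with white lid, fixed, 187 x 200 mm. Origin on the desk under the middle of its width, 85 mm behind its front face; x from its front (latch) to its back (lid hinge), z up. Front 65 mm (x -85 to -20 mm) is a solid deck, top at z = 58 mm, with the draw latch at y = 0; behind it the open compartment.
- tray (a point): Middle of the compartment floor (box x = 38 mm, z = 5 mm), box axes. Compartment inside: box x -20 to +96 mm, y -94 to +94 mm, walls 6 mm, rim at z = 50 mm.
- kit_lid (a joint): Lid angle in rad: 0 shut, about 1.58 to 1.72 at the start, limit 1.75 (standing open). Hinge along the box's y axis at the back; a stiff hinge (about 0.13 N m), so the lid stays where it is left and must be pushed all the way shut.
- lid_hinge (a point): Middle of the lid's hinge line, at box x = 100 mm, 50 mm over the desk (box axes). The lid is a plate 8 mm thick, 198 mm wide, reaching 120 mm from the hinge; its underside lies in the hinge plane and shut its top is at z = 58 mm.
- lid_edge (a point): On the lid's outer (top) face in the middle of its width, 5 mm from the free edge; turns with the lid. Lid frame: x points from the free edge to the hinge, z out of the outer face.
- keeper (a point): Keeper on the lid, mid-width near the free edge: steel post 14 mm wide (y), 5 mm thick, 12 mm high over the lid's outer face; its 3 mm lip on top overhangs 4 mm towards the hinge (10.5 mm clear under it). This point: foot of the post's rear (hinge-side) face, on the lid's outer face; lid axes. The loop's bar hooks behind the post, under the lip.
- latch_lever (a joint): Latch lever angle, rad: 0 pressed flat (handle to the box's front), grows as the handle rises; 1.65 to 1.95 at the start (standing up), limit 2.1. Stays where left (friction 0.05 N m). With the loop hooked, pressing it down meets the loop's spring over the last 1 rad (a few N at the tip) until it passes centre at about 0.3 rad and stays down.
- lever_pivot (a point): Lever pivot on the deck at box x = -50 mm, z = 68 mm, box axes; axis along the box's y. The lever is 20 mm wide with a 26 mm wide black grip and reaches 54 mm from the pivot. The wire loop (65 mm long) hinges about y on a pin in the lever, 18 mm along it from the pivot and 3 mm under its centre plane; it stands about upright at the start, held by slight friction, and falls over if tipped 0.5 rad.
- lever_tip (a point): Upper face of the lever grip, 48 mm along the lever from the pivot and 7 mm out of the lever's centre plane (the face that looks up when the lever is flat); turns with the lever.
- bail_bar (a point): Middle of the 6 mm cross bar at the loop's free end; x along the loop to its pin, y along the bar. A black tab at each end, 41 mm over both along y; swung down to the back, each tab reaches 14 mm above the bar's middle, 7 mm beyond it, 11 mm short: hold the tabs from above. With the lever up (over 1.6 rad) the loop drops 4 to 12 mm behind the keeper; lever down, it is too short.
- bail (a joint): Stretch of the loop's spring in m: 0 slack, about 0.0025 when hooked and the lever is down (5 N per mm).
- hang_bar: Steel stand, fixed: horizontal bar 14 mm thick and 240 mm long along its own y axis, axis at z = 165 mm (top 172 mm), on two posts at its ends, round feet 70 mm across. Origin on the desk under the middle of the bar.
- hang_bar_mid (a point): Middle of the bar's axis, in the stand's axes.
- lens_case_1: Contact-lens case: flat white two-well case with two round caps, 28 mm (x) x 62 mm (y) x 16 mm; origin under its middle. Two or three of the three are present.
- lens_case_2: As lens_case_1.
- lens_case_3: As lens_case_1.
- headset_1: Headset: black inverted-U band standing on two grey temple pads. 138 mm high, 106 mm over the pads along x (74 mm clear between), pads 44 mm along y. Crown housing on top: block 34 (x) x 24 mm (y), 108 to 138 mm above the pads' undersides: hold it across the 24 mm. Origin between the pads at their undersides; 0.12 kg.
- headset_2: As headset_1.
- headset_1_crown (a point): Middle of the underside of the crown housing (rests on the bar), 108 mm above the origin.
- headset_2_crown (a point): As headset_1_crown.
- carton_flat: Bystander: navy carton 110 x 68 x 50 mm behind the work; leave it.
- drops_1: Bystander: drop bottle, 25 mm thick, 65 mm high; leave it standing.
- drops_2: As drops_1.

How it is judged:
On the way, in this order (a step that is already met when the one before it is completed fails the run):
1. all lens cases present lie released in the kit box while its lid is open (x of lens_case_1 in the frame of tray between -0.055 and 0.055 m and y of lens_case_1 in the frame of tray between -0.09 and 0.09 m and z of lens_case_1 in the frame of tray between -0.005 and 0.038 m and x of lens_case_2 in the frame of tray between -0.055 and 0.055 m and y of lens_case_2 in the frame of tray between -0.09 and 0.09 m and z of lens_case_2 in the frame of tray between -0.005 and 0.038 m and x of lens_case_3 in the frame of tray between -0.055 and 0.055 m and y of lens_case_3 in the frame of tray between -0.09 and 0.09 m and z of lens_case_3 in the frame of tray between -0.005 and 0.038 m and contact force between the fingers and lens_case_1 below 0.1 N and contact force between the fingers and lens_case_2 below 0.1 N and contact force between the fingers and lens_case_3 below 0.1 N and value of joint kit_lid above 0.6 rad), for 0.2 s.
2. the lid is shut (value of joint kit_lid below 0.05 rad), for 0.2 s.
3. the loop's bar is down behind the keeper, under its lip's height, with the lever still up (x of bail_bar in the frame of keeper between 0 and 0.03 m and z of bail_bar in the frame of keeper between -0.002 and 0.01 m and value of joint latch_lever above 1 rad and value of joint kit_lid below 0.05 rad), for 0.2 s.
4. the lever is pressed down with the loop under tension (value of joint kit_lid below 0.04 rad and value of joint latch_lever below 0.12 rad and value of joint bail above 0.001 m and x of bail_bar in the frame of keeper between 0 and 0.008 m and z of bail_bar in the frame of keeper between -0.002 and 0.01 m), for 0.2 s.
At the end, for the whole second after the job is handed in: Every lens case lies in the box; lid shut (under 0.04 rad); loop hooked behind the keeper under its lip, lever down (under 0.12 rad), loop stretched over 1 mm; every headset hangs at rest, crown on the bar (within 20 mm across, 110 mm along from its middle), tilted under 0.35 rad (all of step 4 and x of lens_case_1 in the frame of tray between -0.055 and 0.055 m and y of lens_case_1 in the frame of tray between -0.09 and 0.09 m and z of lens_case_1 in the frame of tray between -0.005 and 0.038 m and x of lens_case_2 in the frame of tray between -0.055 and 0.055 m and y of lens_case_2 in the frame of tray between -0.09 and 0.09 m and z of lens_case_2 in the frame of tray between -0.005 and 0.038 m and x of lens_case_3 in the frame of tray between -0.055 and 0.055 m and y of lens_case_3 in the frame of tray between -0.09 and 0.09 m and z of lens_case_3 in the frame of tray between -0.005 and 0.038 m and x of headset_1_crown in the frame of hang_bar_mid between -0.02 and 0.02 m and y of headset_1_crown in the frame of hang_bar_mid between -0.11 and 0.11 m and z of headset_1_crown in the frame of hang_bar_mid between -0.002 and 0.016 m and angle between each of headset_1, headset_2's own z axis and vertical below 0.35 rad and contact force between each of headset_1, headset_2 and hang_bar above 0.2 N and linear speed of each of headset_1, headset_2 below 0.05 m/s and x of headset_2_crown in the frame of hang_bar_mid between -0.02 and 0.02 m and y of headset_2_crown in the frame of hang_bar_mid between -0.11 and 0.11 m and z of headset_2_crown in the frame of hang_bar_mid between -0.002 and 0.016 m); the robot touches nothing.
It fails at once if a bystander carton or drop bottle is moved over 30 mm or knocked over (distance of any of carton_flat, drops_1, drops_2 from where it was at the start of the episode above 0.03 m or angle between any of carton_flat, drops_1, drops_2's own z axis and vertical above 0.5 rad).
Of lens_case_1, lens_case_2, lens_case_3 only 2 to 3 are there at a start; the rules pass over those that are not, and their reading is None.
At some moment in a run one of lens_case_1, lens_case_2, lens_case_3 may be knocked a few centimetres aside while the robot is not near it.
It also fails if it takes over 210 s, if anything falls off the work surface, if the arm or the gripper's body presses on something with over 40 N, if the wrist force passes 120 N, or if a joint passes its speed limit or range.

### The arm

A 6-joint arm with a two-finger parallel gripper is mounted at the origin on a cart in front of the work surface, level with it; the furniture and walls round the work are solid. World frame = base frame: x ahead of the robot, y to its left, z up, the work surface at z = 0. Lengths are in m, angles in rad, forces in N, time in s.
With the tool pointing down it reaches from about 0.325 to 1 m from the base axis. Payload 5.1 kg.
Tool frame: the origin (TCP) lies at the very end of the fingers, on their centre line; the grasp point (between the pads) lies 19 mm behind it; z points along the fingers, y is the line along which they close (so a half turn about z gives the same grasp; the last joint's range is limited). The gripper opens to 85 mm and grips with 20 to 120 N. Pads are 22 mm wide; open, the fingers measure 114 mm over their backs; the gripper's body (76 mm by 85 mm) begins 54 mm behind the grasp point. The pads swing forward as they close: fully open they stand 13 mm farther back than shut.
Start: joints at [-1.429, 0.124, 1.65, -0, 1.367, -0.083], TCP at [0.145, -0.634, 0.231] pointing down, gripper open.
Joint ranges: [-2.61, 2.61], [-1.02, 2.33], [0.03, 2.71], [-1.35, 4.49], [0.32, 2.68], [-2.91, 2.91]. Speed limits (rad/s): [2.57, 2.57, 3.14, 3.14, 3.14, 3.14].

### API

Orientations are given as a unit quaternion [x, y, z, w].
In Python, from cell import manip, get_image, job gives the robot as it stands.
- The arm moves only by the tool jog_arm, never from a script. Its arguments are lists of equal length, an entry for each row: "dp": the shift along the tool's x, y, z in mm, a list of three; "roll": the turn about the tool's z in degrees; "jaw": the opening, from 0 (shut) to 1 (fully open). In form: {"dp": [[dx, dy, dz], ...], "roll": [roll, ...], "jaw": [jaw, ...]}. A call has 1 to 12 rows; each row shifts and turns the commanded pose from where the row before left it, along the tool's axes as they then stand; what a row does not reach is not made up. A row lasts 1/10 s, in which the tool goes at most 50 mm and 8.59 degrees, less where a joint would pass 70% of its speed; a pose out of reach is approached as far as the arm can. A call with a gripper value outside its range is refused whole. The fingers move at their own pace and stop on an object; "force" is the grip in N (left out, the last holds). Time passes only in rows, so rows that do not move let the fingers close. It gives the time, the measured TCP pose, the force, the opening and the grip force at its end, in the units of the state.
- manip.state(): the state, without advancing time (a new reading comes with each control period).
- get_image(name): name is "side" or "top" or "wrist"; returns a dict with "pixels" (384x512x3 uint8, blue, green, red), "range_z" (384x512 float32, m along the optical axis (not along the pixel's ray), 0 where there is no reading), "camera_matrix" (3x3 intrinsics, pixels), "R" (3x3) and "t" (3): a world point X has camera coordinates R X + t. Camera axes: x right, y down, z forward; pixel columns grow to the right and rows downward; lengths in m; the calibration is good to about 2 mm. A picture is of the moment at which its call begins.
- job.sign_off(): hands the job in; it is judged then, once.
The state is a dict: "t": time; "joints": joint angles; "joint_vel": joint speeds; "joint_efforts": joint torques, N m; "tool_pos": TCP position; "orientation": TCP orientation; "force": force on the tool from outside, world axes, zero at the start; "wrist_torque": the same for the moment, N m; "grip_width": opening from 0.0 (shut) to 1.0 (fully open); "gripper_force": force on a finger pad.
Only numpy, scipy, OpenCV 4.12 (cv2) and the standard library are available. Lean on these libraries where they do the work, as an engineer would, in place of code of your own. Each camera call takes 0.05 s, during which the arm holds its last target. There are 200 camera calls.

## Working session

There is one attempt and no reset: what is moved stays moved. The work goes in short steps, Python scripts to look and compute and a tool call to move; the robot and the scene stay as the last step left them, time stands still between calls to the robot, and variables do not carry over. Pictures are saved under pics/ and viewed, at most 17 in all, crops included, and the job is handed in when it is done.

Besides the shell and the picture viewer there is one more tool, called by a JSON object that holds its "op" and its "data". jog_arm: Moves the arm, as the interface text tells. Its arguments: {"type":"object","properties":{"dp":{"type":"array"},"roll":{"type":"array"},"jaw":{"type":"array"},"force":{"type":"number"}},"required":["dp","roll","jaw"]}

```bash
ls; mkdir -p pics; cat > h.py <<'E'
import numpy as np, cv2
from cell import manip, get_image, job
def snap(name,fn=None):
    im=get_image(name)
    if fn: cv2.imwrite('pics/'+fn,im['pixels'])
    K=im['camera_matrix'];R=np.array(im['R']);t=np.array(im['t']);z=im['range_z']
    v,u=np.mgrid[:384,:512]
    P=np.stack([(u-K[0][2])/K[0][0]*z,(v-K[1][2])/K[1][1]*z,z],-1)
    W=(P-t)@R
    W[z==0]=np.nan
    return im['pixels'],W
E
python3 - <<'E'
from h import *
a,W=snap('top','top0.png');b,W2=snap('side','side0.png')
np.savez('/tmp/s.npz',a=a,W=W,b=b,W2=W2)
print(manip.state())
E
```

```text
pics
{'t': 0.1, 'joints': array([-1.42857955e+00,  1.24425241e-01,  1.65156332e+00,  1.16873021e-05,
        1.36750153e+00, -8.25986693e-02]), 'joint_vel': array([-0.00228907, -0.00294784, -0.00445244, -0.00143193, -0.00070429,
        0.00111002]), 'joint_efforts': array([ 4.06768959e-04, -4.24929607e+01, -3.66654432e+01, -1.64565859e-04,
        3.88612098e-03, -7.24313622e-06]), 'tool_pos': array([ 0.14479773, -0.63308937,  0.23017013]), 'orientation': array([ 9.93688587e-01,  1.12169923e-01, -2.25566039e-05, -9.48468838e-04]), 'force': array([ 0.06830379, -0.39852732,  0.18083588]), 'wrist_torque': array([0.01817413, 0.03622434, 0.00322216]), 'gripper_force': 0.0, 'grip_width': 1.0000464891196412}
```

View pics/top0.png

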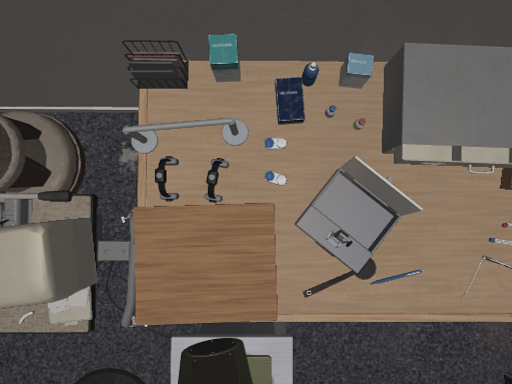

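View pics/side0.png

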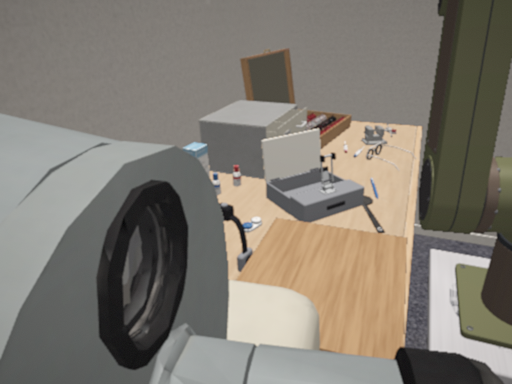

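The top view shows the box at about (350,215) with its lid open. The two cases are at (275,143) and (276,178), the headsets at (166,178) and (214,178), and the stand bar runs from (125,130) to (235,122). Next I'll turn these into world positions.

```bash
python3 - <<'E'
import numpy as np,cv2
d=np.load('/tmp/s.npz');a,W=d['a'],d['W']
np.set_printoptions(precision=3,suppress=True)
for n,(u,v) in dict(robot=(215,360),desk=(290,230),case1=(275,143),case2=(276,178),hs1=(161,176),hs2=(212,177),barL=(130,130),barR=(230,122),boxfl=(297,220),boxfr=(360,270),lidtop1=(358,158),lidtop2=(418,208),carton=(290,100),d1=(332,111),d2=(360,124),latch=(338,238),deskfar=(250,65),deskleft=(145,200),deskr=(500,200)).items(): print(n,W[v,u])
z=W[...,2]
m=((z>0.006)&(z<0.35)).astype(np.uint8); m[:100]=0;m[205:,:290]=0;m[:,430:]=0
n,l,s,c=cv2.connectedComponentsWithStats(m)
for i in range(1,n):
    if s[i,4]>15:
        p=W[l==i]; r=cv2.minAreaRect(p[:,:2].astype(np.float32)); print(i,s[i],'zmax',p[:,2].max(),r)
cv2.imwrite('pics/crop.png',cv2.resize(a[100:290,110:430],None,fx=2.5,fy=2.5,interpolation=cv2.INTER_CUBIC))
E
```

```text
robot [0.192 0.01  0.315]
desk [ 0.426 -0.154  0.005]
case1 [ 0.656 -0.114  0.009]
case2 [ 0.563 -0.117  0.009]
hs1 [0.558 0.156 0.143]
hs2 [0.556 0.037 0.14 ]
barL [0.661 0.222 0.167]
barR [ 0.68  -0.006  0.171]
boxfl [ 0.453 -0.172  0.015]
boxfr [ 0.329 -0.327  0.058]
lidtop1 [ 0.599 -0.299  0.169]
lidtop2 [ 0.485 -0.437  0.167]
carton [ 0.76  -0.151  0.053]
d1 [ 0.731 -0.258  0.059]
d2 [ 0.699 -0.329  0.056]
latch [ 0.411 -0.267  0.085]
deskfar [ 0.866 -0.047  0.004]
deskleft [ 0.505  0.23  -0.005]
deskr [ 0.507 -0.716 -0.001]
4 [277 100  28  25 644] zmax 0.056217810860644105 ((0.7344650626182556, -0.15315057337284088), (0.05511098727583885, 0.06994129717350006), 1.0711318254470825)
7 [ 382  100   48   65 2903] zmax 0.18235238160734663 ((0.6806004643440247, -0.4461824297904968), (0.09549251943826675, 0.17874570190906525), 88.14205169677734)
10 [325 105  11  13 105] zmax 0.06875543258845854 ((0.7357170581817627, -0.2565924823284149), (0.023617351427674294, 0.01937871240079403), 30.938034057617188)
24 [ 123  117  126   37 1672] zmax 0.17748972195221974 ((0.6781415343284607, 0.111828
[... 1615 characters left out ...]
057521507144, 0.15176033973693848), 0.13034871220588684)
130 [360 226  13  11  38] zmax 0.011624616506251337 ((0.4257356524467468, -0.35406938195228577), (0.03362966328859329, 0.01665983349084854), 63.55713653564453)
140 [360 235   9   5  19] zmax 0.01064705487723453 ((0.4085848927497864, -0.34866029024124146), (0.019692936912178993, 0.009304150007665157), 78.985107421875)
162 [373 269  50  15 149] zmax 0.014286715808034112 ((0.30533018708229065, -0.4360312819480896), (0.009961980395019054, 0.13266074657440186), 14.706318855285645)
176 [328 279  10   5  17] zmax 0.009062991586768328 ((0.29340115189552307, -0.2654290497303009), (0.010400334373116493, 0.023926053196191788), 0.8036381006240845)
```

View pics/crop.png

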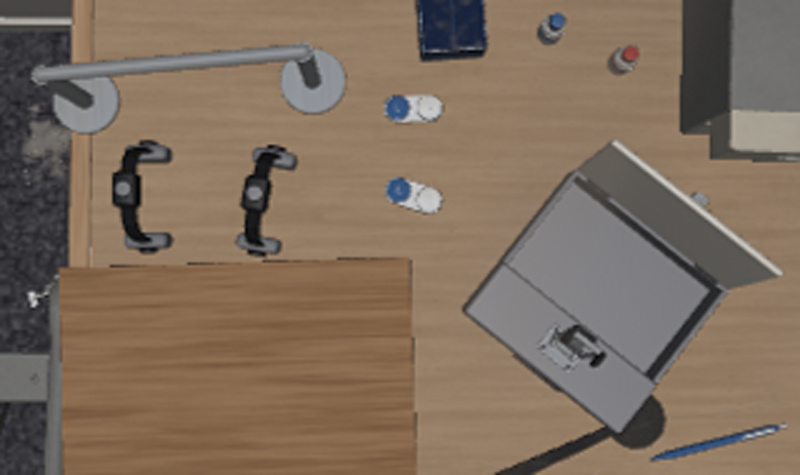

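I can see two cases, lying roughly along y, plus two headsets and the stand. The box's front faces lower-left. Next I'll fit the box, bar, crowns and case poses.

```bash
python3 - <<'E'
import numpy as np,cv2
d=np.load('/tmp/s.npz');a,W=d['a'],d['W']
np.set_printoptions(precision=4,suppress=True)
v,u=np.mgrid[:384,:512];z=W[...,2]
def rect(m,n):
    p=W[m][:,:2].astype(np.float32); print(n,len(p),cv2.minAreaRect(p))
box=(u>290)&(u<425)&(v>150)&(v<280)
rect(box&(z>.053)&(z<.064)&(v>205),'deck')
p=W[box&(z>.145)&(z<.18)]; l=cv2.fitLine(p[:,:2].astype(np.float32),2,0,.001,.001).ravel(); print('lid top line',l,p[:,2].max(),np.degrees(np.arctan2(l[1],l[0])))
s=(W[...,0]>.6)&(z>.155)&(z<.18)&(W[...,1]>-.1)&(W[...,1]<.3)
p=W[s];l=cv2.fitLine(p[:,:2].astype(np.float32),2,0,.001,.001).ravel(); print('bar',l,p.min(0),p.max(0))
for n,(a0,b0) in dict(h1=(145,185),h2=(195,235)).items():
    m=(u>a0)&(u<b0)&(v>150)&(v<205)
    rect(m&(z>.125),n+'crown'); rect(m&(z>.01)&(z<.2),n+'all'); print(np.median(W[m&(z>.125)],0))
print('board',W[280,200],W[225,200],W[210,150],W[210,270])
print('in box z',W[200,350],W[180,345],W[220,380])
# latch pts
m=box&(z>.066)&(z<.16)&(W[...,0]<.45)&(W[...,1]>-.31); print(np.c_[u[m],v[m],W[m]][::3])
E
```

```text
deck 1827 ((0.4547901749610901, -0.2998925447463989), (0.1996789574623108, 0.18767070770263672), 51.73808670043945)
lid top line [ 0.7476 -0.6642  0.5333 -0.3622] 0.1746973879812058 -41.61764
bar [ 0.9825 -0.1861  0.7956  0.1052] [ 0.6547 -0.0995  0.155 ] [0.911  0.2997 0.18  ]
h1crown 149 ((0.5595473647117615, 0.16035081446170807), (0.03076796978712082, 0.02267642877995968), 1.068436861038208)
h1all 531 ((0.5768250226974487, 0.16652771830558777), (0.1460345834493637, 0.07139873504638672), 20.026418685913086)
[0.5588 0.159  0.1374]
h2crown 148 ((0.5564191341400146, 0.038152605295181274), (0.024112429469823837, 0.034128040075302124), 79.81523132324219)
h2all 523 ((0.5504809021949768, 0.03637101501226425), (0.12528374791145325, 0.07160737365484238), 8.935072898864746)
[0.5561 0.0375 0.1375]
board [0.3015 0.0765 0.0418] [0.4405 0.0779 0.04  ] [0.4784 0.2047 0.043 ] [ 0.4791 -0.1006  0.0401]
in box z [ 0.506  -0.3133  0.0035] [ 0.5591 -0.3004  0.0025] [ 0.4533 -0.3922  0.005 ]
[[340.     230.       0.432   -0.2661   0.1185]
 [339.     231.       0.4314  -0.2572   0.1557]
 [342.     231. 
[... 2404 characters left out ...]
  0.3999  -0.267    0.0703]
 [340.     242.       0.4002  -0.2739   0.0736]
 [343.     242.       0.4018  -0.2773   0.0956]
 [346.     242.       0.4038  -0.2793   0.1235]
 [349.     242.       0.4061  -0.2804   0.1546]
 [352.     242.       0.4063  -0.2866   0.1578]
 [340.     243.       0.3973  -0.2749   0.0677]
 [344.     243.       0.4001  -0.2779   0.1056]
 [348.     243.       0.4035  -0.2788   0.1504]
 [351.     243.       0.4039  -0.2848   0.1556]
 [348.     244.       0.4018  -0.2772   0.1588]
 [346.     245.       0.3988  -0.2743   0.1499]
 [349.     245.       0.3994  -0.2797   0.1577]
 [347.     246.       0.3969  -0.2757   0.1545]
 [334.     251.       0.3774  -0.2598   0.0675]]
```

```bash
cat > plan.py <<'E'
# usage: plan(waypoints [x,y,z,theta_deg]) -> roll first, then shift in the turned frame
from h import *
def pose():
    s=manip.state(); x,y,z,w=s['orientation']
    return [*s['tool_pos'],np.degrees(2*np.arctan2(y,x))]
def plan(wps,start=None):
    c=start or pose(); print('from',np.round(c,4))
    for w in wps:
        r=-((w[3]-c[3]+180)%360-180); a=np.radians(w[3])
        d=1000*(np.array(w[:3])-c[:3])
        print(w,'roll %.1f  dp %.1f %.1f %.1f'%(r,d[0]*np.cos(a)+d[1]*np.sin(a),d[0]*np.sin(a)-d[1]*np.cos(a),-d[2])); c=w
# box frame
O=np.array([.4481,-.2946]);A=np.radians(-38.3);ex=np.array([np.cos(A),np.sin(A)]);ey=np.array([-ex[1],ex[0]])
def B(x,y): return O+x*ex/1000+y*ey/1000
E
python3 - <<'E'
from plan import *
p=B(38,-40);q=B(38,40)
plan([[.564,-.115,.25,70.6],[.564,-.115,.002,70.6],[.564,-.115,.25,70.6],[*p,.25,51.7],[*p,.014,51.7],[*p,.25,51.7],[.656,-.114,.25,90],[.656,-.114,.002,90],[.656,-.114,.25,90],[*q,.25,51.7]])
d=np.load('/tmp/s.npz');W=d['W']
z=W[...,2];s=(W[...,0]>.62)&(W[...,0]<.71)&(z>.155)&(z<.18)&(W[...,1]>-.1)&(W[...,1]<.3)
p=W[s];l=cv2.fitLine(p[:,:2].astype(np.float32),cv2.DIST_HUBER,0,.001,.001).ravel(); print('bar',l,p.min(0),p.max(0))
print(cv2.minAreaRect(p[:,:2].astype(np.float32)),len(p))
E
```

```text
from [ 0.1448 -0.6331  0.2302 12.8808]
[0.564, -0.115, 0.25, 70.6] roll -57.7  dp 627.9 223.3 -19.8
[0.564, -0.115, 0.002, 70.6] roll -0.0  dp 0.0 0.0 248.0
[0.564, -0.115, 0.25, 70.6] roll -0.0  dp 0.0 0.0 -248.0
[np.float64(0.45313034080845155), np.float64(-0.3495426580295386), 0.25, 51.7] roll 18.9  dp -252.8 58.4 -0.0
[np.float64(0.45313034080845155), np.float64(-0.3495426580295386), 0.014, 51.7] roll -0.0  dp 0.0 0.0 236.0
[np.float64(0.45313034080845155), np.float64(-0.3495426580295386), 0.25, 51.7] roll -0.0  dp 0.0 0.0 -236.0
[0.656, -0.114, 0.25, 90] roll -38.3  dp 235.5 202.9 -0.0
[0.656, -0.114, 0.002, 90] roll 0.0  dp 0.0 0.0 248.0
[0.656, -0.114, 0.25, 90] roll 0.0  dp 0.0 0.0 -248.0
[np.float64(0.5027126633520628), np.float64(-0.28676054838689197), 0.25, 51.7] roll 38.3  dp -230.6 -13.2 -0.0
bar [ 0.09158047 -0.9957977   0.6729899   0.11035794] [ 0.65467271 -0.0166598   0.15520912] [0.69288635 0.23944237 0.17748972]
((0.673140287399292, 0.11119259148836136), (0.01747017540037632, 0.2566544711589813), 5.269053936004639) 709
```

{"op": "jog_arm", "data": {"dp": [[0,0,-6],[0,0,-7],[0,0,-7],[0,0,0],[0,0,0],[0,0,0],[0,0,0]], "roll": [-8.2,-8.2,-8.2,-8.2,-8.3,-8.3,-8.3], "jaw": [0.75,0.75,0.75,0.75,0.75,0.75,0.75], "force": 30}}

```text
t: 0.8
tool_pos: [0.1448, -0.6333, 0.2505]
orientation: [0.815, 0.58, 0.0, -0.001]
force: [-0.7, 0.1, 0.2]
grip_width: 0.752
gripper_force: 0.0
```

{"op": "jog_arm", "data": {"dp": [[39,14,0],[39,14,0],[39,14,0],[39,14,0],[39,14,0],[39,14,0],[39,14,0],[39,14,0],[39,14,0],[39,14,0],[39,14,0],[39,14,0]], "roll": [0,0,0,0,0,0,0,0,0,0,0,0], "jaw": [0.75,0.75,0.75,0.75,0.75,0.75,0.75,0.75,0.75,0.75,0.75,0.75]}}

```text
t: 2.0
tool_pos: [0.4595, -0.2465, 0.2509]
orientation: [0.816, 0.578, -0.0, -0.0]
force: [-0.1, 0.4, -0.4]
grip_width: 0.749
gripper_force: 0.0
```

{"op": "jog_arm", "data": {"dp": [[40,14,0],[40,14,0],[40,14,0],[40,13,0],[0,0,40],[0,0,0]], "roll": [0,0,0,0,0,0], "jaw": [0.75,0.75,0.75,0.75,0.75,0.75]}}

```text
t: 2.6
tool_pos: [0.5611, -0.1134, 0.2052]
orientation: [0.816, 0.579, -0.003, -0.004]
force: [0.2, 0.7, -1.5]
grip_width: 0.748
gripper_force: 0.0
```

```bash
python3 - <<'E'
from plan import *
a,W=snap('wrist','w1.png')
t,W2=snap('top')
m=((W2[...,2]>.006)&(W2[...,2]<.05)&(W2[...,0]>.5)&(W2[...,0]<.72)&(W2[...,1]>-.2)&(W2[...,1]<-.05)).astype(np.uint8)
plan([[.564,-.115,.002,70.6]])
for n,M,w in(('top',m,W2),('wrist',((W[...,2]>.006)&(W[...,2]<.05)).astype(np.uint8),W)):
    k,l,s,c=cv2.connectedComponentsWithStats(M)
    for i in range(1,k):
        if s[i,4]>40: print(n,s[i],np.nanmax(w[l==i][:,2]),cv2.minAreaRect(w[l==i][:,:2].astype(np.float32)))
E
```

```text
from [ 0.5629 -0.1154  0.21   70.5751]
[0.564, -0.115, 0.002, 70.6] roll -0.0  dp 0.7 0.9 208.0
top [278 116  27   9 136] 0.04993352486497505 ((0.713271975517273, -0.15436002612113953), (0.013282408937811852, 0.0678904727101326), 0.23315061628818512)
wrist [    0     0   220   267 43427] 0.04946342897678443 ((0.3630092740058899, 0.016891084611415863), (0.3276045322418213, 0.25650760531425476), 1.7957243919372559)
wrist [458   0  42  17 377] 0.049924706711527676 ((0.8398093581199646, -0.015712600201368332), (0.01519791316241026, 0.03894278407096863), 66.52330780029297)
wrist [246  12  22  52 631] 0.04961493074054679 ((0.6055592894554138, 0.032823577523231506), (0.04378300905227661, 0.02098262310028076), 79.59075927734375)
wrist [ 305   15   62   69 2721] 0.04972315766653336 ((0.6856485605239868, -0.005080364644527435), (0.06603725999593735, 0.06859060376882553), 17.97430419921875)
wrist [ 376  101  136   96 3832] 0.04999990214525026 ((0.7749314308166504, -0.16457650065422058), (0.1253751516342163, 0.10396461933851242), 4.389006614685059)
wrist [480 107  19  31 140] 0.04999090311561037
[... 1308 characters left out ...]
, (0.07700128108263016, 0.039621345698833466), 45.71119689941406)
wrist [ 194  231  130   95 2807] 0.04999696586609322 ((0.525946855545044, -0.24456462264060974), (0.0970146507024765, 0.2112986296415329), 20.434053421020508)
wrist [396 269  28  17 219] 0.038829208774119404 ((0.7059693336486816, -0.3235158324241638), (0.024639148265123367, 0.012351038865745068), 15.200994491577148)
wrist [ 445  289   67   37 1504] 0.04993487762672156 ((0.8049963116645813, -0.400298535823822), (0.004758116323500872, 0.09481062740087509), 88.67306518554688)
wrist [368 332  22  48 389] 0.049944764210371854 ((0.6308006644248962, -0.45209354162216187), (0.12269435822963715, 0.021390235051512718), 77.2756576538086)
```

View pics/w1.png

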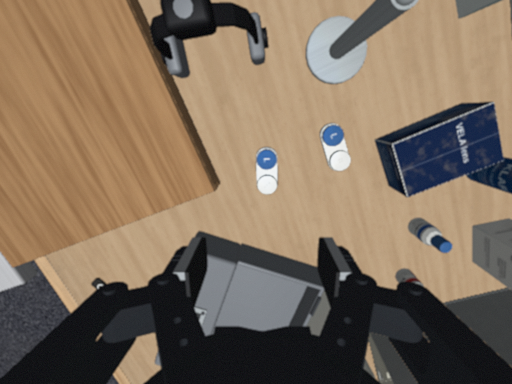

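The wrist view shows both cases at (266,170) and (335,147), in line with the top-view estimates. Going down on the near one.

{"op": "jog_arm", "data": {"dp": [[3,0,40],[0,0,40],[0,0,40],[0,0,40],[0,0,28],[0,0,20],[0,0,0],[0,0,0],[0,0,0],[0,0,0],[0,0,0],[0,0,0]], "roll": [0,0,0,0,0,0,0,0,0,0,0,0], "jaw": [0.75,0.75,0.75,0.75,0.75,0.75,0.75,0.2,0.2,0.2,0.2,0.2], "force": 30}}

```text
t: 3.9
tool_pos: [0.5668, -0.1135, 0.0061]
orientation: [0.816, 0.578, 0.001, 0.002]
force: [-1.9, -0.8, 6.2]
grip_width: 0.293
gripper_force: 29.2
```

{"op": "jog_arm", "data": {"dp": [[0,0,0],[0,0,0],[0,0,-20],[0,0,-40],[0,0,-45],[0,0,-45],[0,0,-45],[0,0,-50],[0,0,0]], "roll": [0,0,0,0,0,0,6,6,6.9], "jaw": [0.2,0.2,0.2,0.2,0.2,0.2,0.2,0.2,0.2]}}

```text
t: 4.8
tool_pos: [0.569, -0.1138, 0.2596]
orientation: [0.901, 0.434, 0.007, 0.006]
force: [0.9, -0.3, -0.1]
grip_width: 0.288
gripper_force: 29.5
```

{"op": "jog_arm", "data": {"dp": [[-37,8,0],[-36,8,0],[-36,8,0],[-36,9,0],[-36,9,0],[-37,8,0],[-37,8,0],[0,0,0],[0,0,40],[0,0,40],[0,0,40],[0,0,40]], "roll": [0,0,0,0,0,0,0,0,0,0,0,0], "jaw": [0.2,0.2,0.2,0.2,0.2,0.2,0.2,0.2,0.2,0.2,0.2,0.2]}}

```text
t: 6.0
tool_pos: [0.4529, -0.3482, 0.0878]
orientation: [0.9, 0.436, 0.0, 0.001]
force: [1.0, -0.3, -0.8]
grip_width: 0.283
gripper_force: 29.5
```

{"op": "jog_arm", "data": {"dp": [[0,0,30],[0,0,25],[0,0,16],[0,0,0],[0,0,0],[0,0,0],[0,0,-20],[0,0,-45],[0,0,-50],[0,0,-50],[0,0,-50],[0,0,-18]], "roll": [0,0,0,0,0,0,0,0,0,0,0,0], "jaw": [0.2,0.2,0.2,0.2,0.5,0.5,0.5,0.5,0.5,0.5,0.75,0.75]}}

```text
t: 7.2
tool_pos: [0.4546, -0.3507, 0.26]
orientation: [0.9, 0.436, 0.003, 0.007]
force: [0.3, 0.2, 0.1]
grip_width: 0.754
gripper_force: 0.0
```

```bash
python3 - <<'E'
from plan import *
a,W=snap('wrist')
t,W2=snap('top','t2.png')
m=((W2[...,2]>.008)&(W2[...,2]<.04)&(W2[...,0]>.6)&(W2[...,0]<.7)&(W2[...,1]>-.2)&(W2[...,1]<-.05)).astype(np.uint8)
k,l,s,c=cv2.connectedComponentsWithStats(m)
for i in range(1,k):
    if s[i,4]>40: print(s[i],cv2.minAreaRect(W2[l==i][:,:2].astype(np.float32)))
plan([[.657,-.112,.25,90],[.657,-.112,.002,90],[.657,-.112,.25,90],[*B(38,40),.25,51.7]])
cv2.imwrite('pics/c2.png',cv2.resize(t[130:290,230:430],None,fx=3,fy=3))
E
```

```text
[264 138  23  11 183] ((0.6560066938400269, -0.11405935138463974), (0.0269102081656456, 0.05813996121287346), 0.10107900202274323)
from [ 0.4543 -0.3505  0.2577 51.6796]
[0.657, -0.112, 0.25, 90] roll -38.3  dp 238.5 202.7 7.7
[0.657, -0.112, 0.002, 90] roll 0.0  dp 0.0 0.0 248.0
[0.657, -0.112, 0.25, 90] roll 0.0  dp 0.0 0.0 -248.0
[np.float64(0.5027126633520628), np.float64(-0.28676054838689197), 0.25, 51.7] roll 38.3  dp -232.8 -12.8 -0.0
```

View pics/c2.png

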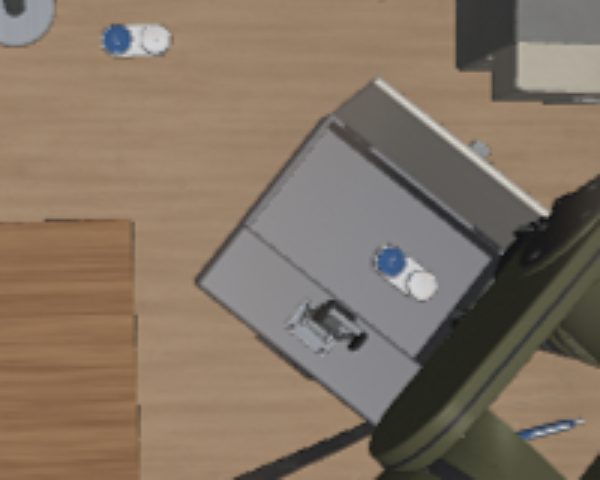

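The first case lies in the tray, at crop (405,272). The second hasn't moved, so I'll fetch it with a narrower jaw because the carton is close by.

{"op": "jog_arm", "data": {"dp": [[0,0,2],[0,0,2],[0,0,2],[0,0,2],[0,0,0],[40,34,0],[40,34,0],[40,34,0],[40,34,0],[39,33,0],[39,34,0],[0,0,0]], "roll": [-7.7,-7.7,-7.7,-7.7,-7.5,0,0,0,0,0,0,0], "jaw": [0.55,0.55,0.55,0.55,0.55,0.55,0.55,0.55,0.55,0.55,0.55,0.55]}}

```text
t: 8.5
tool_pos: [0.649, -0.1156, 0.2404]
orientation: [0.705, 0.709, 0.0, -0.001]
force: [-1.1, 0.2, -1.1]
grip_width: 0.554
gripper_force: 0.0
```

{"op": "jog_arm", "data": {"dp": [[0,0,45],[0,0,45],[0,0,45],[0,0,45],[0,0,38],[0,0,30],[0,0,0],[0,0,0],[0,0,0],[0,0,0],[0,0,0],[0,0,0]], "roll": [0,0,0,0,0,0,0,0,0,0,0,0], "jaw": [0.55,0.55,0.55,0.55,0.55,0.55,0.55,0.2,0.2,0.2,0.2,0.2]}}

```text
t: 9.7
tool_pos: [0.6498, -0.1223, 0.0002]
orientation: [0.707, 0.707, 0.001, 0.003]
force: [-5.2, 0.2, 24.3]
grip_width: 0.201
gripper_force: 12.1
```

{"op": "jog_arm", "data": {"dp": [[0,0,0],[0,0,-20],[0,0,-40],[0,0,-45],[0,0,-45],[0,0,-50],[0,0,-48],[0,0,0],[0,0,0],[0,0,0],[0,0,0],[0,0,0]], "roll": [0,0,0,0,0,0,0,7.7,7.7,7.7,7.7,7.5], "jaw": [0.2,0.2,0.2,0.2,0.2,0.2,0.2,0.2,0.2,0.2,0.2,0.2]}}

```text
t: 10.9
tool_pos: [0.6461, -0.121, 0.2409]
orientation: [0.901, 0.433, -0.001, -0.001]
force: [0.6, -0.7, 0.5]
grip_width: 0.197
gripper_force: 0.0
```

```bash
python3 - <<'E'
from plan import *
s=manip.state();print(s['grip_width'],s['gripper_force'])
plan([[*B(38,40),.25,51.7],[*B(38,40),.014,51.7]])
E
```

```text
0.19668574997610175 0.0
from [ 0.6461 -0.121   0.2409 51.3273]
[np.float64(0.5027126633520628), np.float64(-0.28676054838689197), 0.25, 51.7] roll -0.4  dp -219.0 -9.8 -9.1
[np.float64(0.5027126633520628), np.float64(-0.28676054838689197), 0.014, 51.7] roll -0.0  dp 0.0 0.0 236.0
```

```bash
python3 - <<'E'
from plan import *
t,W2=snap('wrist','w3.png')
m=((W2[...,2]>.007)&(W2[...,2]<.04)&(W2[...,0]>.55)&(W2[...,0]<.75)&(W2[...,1]>-.2)&(W2[...,1]<-.03)).astype(np.uint8)
k,l,s,c=cv2.connectedComponentsWithStats(m)
for i in range(1,k):
    if s[i,4]>200: print(s[i],np.nanmax(W2[l==i][:,2]),cv2.minAreaRect(W2[l==i][:,:2].astype(np.float32)))
E
```

```text
[241 141  33  41 455] 0.029834974272868426 ((0.6493972539901733, -0.1082366406917572), (0.061345212161540985, 0.015063295140862465), 85.88404083251953)
```

View pics/w3.png

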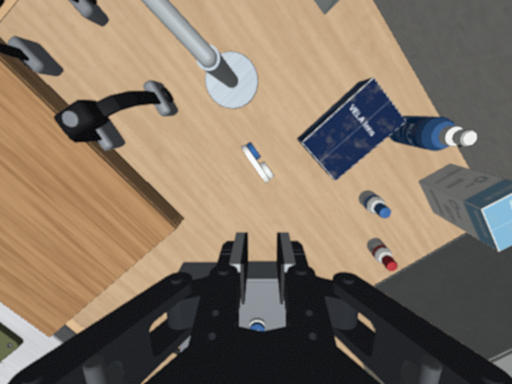

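The case has tipped onto its long edge at (257,160). I'll grip it there across its 16 mm thickness, letting the arm settle before going down.

{"op": "jog_arm", "data": {"dp": [[0,0,0],[0,0,0],[0,0,0],[0,0,0],[0,0,0],[13,2.5,20],[0,0,40],[0,0,40],[0,0,40],[0,0,0],[0,0,0],[0,0,0]], "roll": [-7,-7,-7,-7,-6.6,0,0,0,0,0,0,0], "jaw": [0.5,0.5,0.5,0.5,0.5,0.5,0.5,0.5,0.5,0.5,0.5,0.5]}}

```text
t: 12.15
tool_pos: [0.6521, -0.1083, 0.1053]
orientation: [0.73, 0.684, 0.001, 0.002]
force: [1.2, -0.3, -0.3]
grip_width: 0.501
gripper_force: 0.0
```

```bash
python3 - <<'E'
from plan import *
t,W2=snap('wrist')
m=((W2[...,2]>.007)&(W2[...,2]<.04)&(W2[...,0]>.55)&(W2[...,0]<.75)&(W2[...,1]>-.2)&(W2[...,1]<-.03)).astype(np.uint8)
k,l,s,c=cv2.connectedComponentsWithStats(m)
for i in range(1,k):
    if s[i,4]>200: print(s[i],np.nanmax(W2[l==i][:,2]),cv2.minAreaRect(W2[l==i][:,:2].astype(np.float32)))
plan([[.6494,-.108,.004,85.9]])
E
```

```text
[269 106  54  14 413] 0.012127450920787958 ((0.6876683831214905, -0.0346306711435318), (0.045522868633270264, 0.00923890806734562), 0.0211477130651474)
[ 247  167   19   65 1051] 0.02993746600967323 ((0.6484391093254089, -0.10813198983669281), (0.06080743670463562, 0.016433505341410637), 86.83517456054688)
[321 198  57  59 932] 0.039997650661992845 ((0.7200220823287964, -0.12898413836956024), (0.05947843939065933, 0.029177263379096985), 50.727516174316406)
from [ 0.6524 -0.1084  0.1058 86.3009]
[0.6494, -0.108, 0.004, 85.9] roll 0.4  dp 0.2 -3.0 101.8
```

{"op": "jog_arm", "data": {"dp": [[0,-3,0],[0,0,35],[0,0,35],[0,0,22],[0,0,9],[0,0,0],[0,0,0],[0,0,0],[0,0,0],[0,0,0],[0,0,0],[0,0,0]], "roll": [0,0,0,0,0,0,0,0,0,0,0,0], "jaw": [0.5,0.5,0.5,0.5,0.5,0.5,0.05,0.05,0.05,0.05,0.05,0.05]}}

```text
t: 13.4
tool_pos: [0.6493, -0.108, 0.0038]
orientation: [0.73, 0.684, 0.001, 0.002]
force: [-1.0, -0.6, 6.1]
grip_width: 0.168
gripper_force: 30.9
```

{"op": "jog_arm", "data": {"dp": [[0,0,0],[0,0,-20],[0,0,-40],[0,0,-45],[0,0,-45],[0,0,-45],[0,0,-45],[0,0,0],[0,0,0],[0,0,0],[0,0,0],[0,0,0]], "roll": [0,0,0,0,0,0,0,7,7,7,7,6.5], "jaw": [0.05,0.05,0.05,0.05,0.05,0.05,0.05,0.05,0.05,0.05,0.05,0.05]}}

```text
t: 14.6
tool_pos: [0.6473, -0.1075, 0.2415]
orientation: [0.901, 0.434, 0.0, 0.0]
force: [-0.1, -0.7, -0.7]
grip_width: 0.167
gripper_force: 30.1
```

```bash
python3 - <<'E'
from plan import *
s=manip.state();print(s['grip_width'],s['gripper_force'])
plan([[*B(38,40),.25,51.7],[*B(38,40),.012,51.7]])
E
```

```text
0.16732163440402945 30.076075047254562
from [ 0.6473 -0.1075  0.2415 51.5036]
[np.float64(0.5027126633520628), np.float64(-0.28676054838689197), 0.25, 51.7] roll -0.2  dp -230.3 -2.4 -8.5
[np.float64(0.5027126633520628), np.float64(-0.28676054838689197), 0.012, 51.7] roll -0.0  dp 0.0 0.0 238.0
```

{"op": "jog_arm", "data": {"dp": [[-38,0,0],[-38,0,0],[-38,-1,0],[-38,-1,0],[-39,0,0],[-39,0,0],[0,0,0],[0,0,40],[0,0,40],[0,0,40],[0,0,40],[0,0,30]], "roll": [0,0,0,0,0,0,0,0,0,0,0,0], "jaw": [0.05,0.05,0.05,0.05,0.05,0.05,0.05,0.05,0.05,0.05,0.05,0.05]}}

```text
t: 15.8
tool_pos: [0.5029, -0.2855, 0.0487]
orientation: [0.9, 0.437, -0.0, -0.001]
force: [-0.5, -0.4, -0.1]
grip_width: 0.171
gripper_force: 30.1
```

{"op": "jog_arm", "data": {"dp": [[0,0,22],[0,0,15],[0,0,0],[0,0,0],[0,0,0],[0,0,-20],[0,0,-45],[0,0,-50],[0,0,-50],[0,0,-50],[0,0,-10],[0,0,0]], "roll": [0,0,0,0,0,0,0,0,0,0,0,0], "jaw": [0.05,0.05,0.05,0.45,0.45,0.45,0.45,0.45,0.45,0.45,0.45,0.45]}}

```text
t: 17.0
tool_pos: [0.5053, -0.2881, 0.2447]
orientation: [0.9, 0.437, 0.002, 0.004]
force: [0.4, 0.7, -0.8]
grip_width: 0.453
gripper_force: 0.0
```

```bash
python3 - <<'E'
from plan import *
t,W2=snap('top')
cv2.imwrite('pics/c3.png',cv2.resize(t[130:290,230:430],None,fx=3,fy=3))
np.savez('/tmp/s3.npz',a=t,W=W2)
b=(W2[...,:2]-O); bx=b@ex*1000; by=b@ey*1000; z=W2[...,2]
np.set_printoptions(precision=1,suppress=True)
m=(z>.008)&(z<.045)&(bx>-15)&(bx<90)&(abs(by)<88); print(cv2.connectedComponentsWithStats(m.astype(np.uint8))[2:])
m=(bx>60)&(bx<140)&(z>.07)&(z<.19)&(abs(by)<100);print('lid',np.c_[bx[m],by[m],z[m]*1000][::25])
m=(bx>-110)&(bx<0)&(z>.067)&(z<.19)&(abs(by)<40)
print(np.c_[bx[m],by[m],z[m]*1000][::2])
plan([])
E
```

```text
(array([[     0,      0,    512,    384, 196176],
       [   338,    176,      1,      2,      2],
       [   336,    178,      1,      2,      2],
       [   340,    178,      2,      1,      2],
       [   334,    181,      1,      1,      1],
       [   345,    181,      2,      1,      2],
       [   347,    183,      3,      3,      3],
       [   332,    184,      1,      1,      1],
       [   335,    185,      2,      2,      2],
       [   339,    185,      1,      1,      1],
       [   342,    185,      5,      6,     11],
       [   351,    185,      1,      2,      2],
       [   329,    187,      1,      1,      1],
       [   348,    187,      1,      1,      1],
       [   331,    188,      1,      1,      1],
       [   334,    189,      2,      2,      3],
       [   342,    188,      1,      1,      1],
       [   349,    189,      1,      1,      1],
       [   352,    188,      2,      1,      2],
       [   338,    190,      2,      1,      2],
       [   341,    190,      1,      1,      1],
       [   343,    190,      1,      1,      1],
       [   351,    19
[... 4903 characters left out ...]
 ],
       [364. , 229. ],
       [365. , 231. ],
       [377.5, 231.5],
       [352.5, 233. ],
       [361. , 233. ],
       [354. , 235. ],
       [370. , 234.7],
       [375.5, 234. ],
       [356. , 236.5],
       [362.5, 236.5],
       [367. , 236. ],
       [373.3, 237. ],
       [361. , 241. ],
       [368.3, 241.2],
       [365. , 244. ]]))
lid [[121.2  97.7 165.9]
 [121.4  86.3 166.3]
 [116.2  85.3 166.4]
 [109.6  97.9  95.1]
 [109.1  92.1 110.7]
 [109.1  88.5 109.1]
 [107.3  88.1 100.5]
 [105.6  88.9  83.9]
 [103.9  88.4  74.4]
 [103.9  83.5  80. ]
 [105.6  75.6  93. ]
 [107.7  66.5 111.5]
 [112.2  54.3 131.3]
 [108.   55.4 103.9]
 [108.4  46.9 105.3]]
[]
from [ 0.5 -0.3  0.2 51.8]
```

View pics/c3.png

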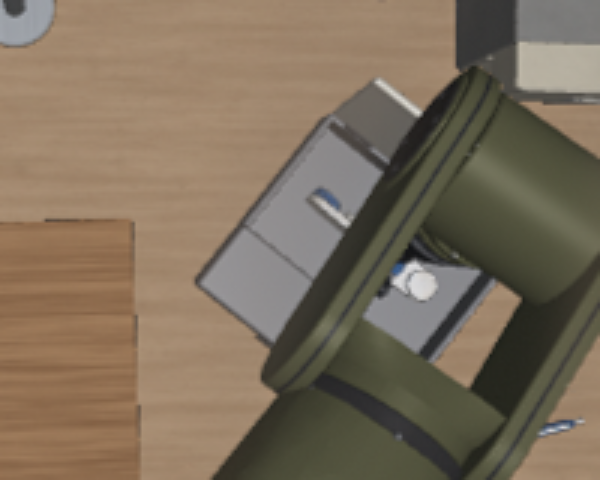

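Both cases are in the box. The first is at crop (415,280), the second on edge at (330,207). Before shutting the lid I'll check behind it for a hidden third case, turning the tool to face the back.

```bash
python3 - <<'E'
from plan import *
im=get_image('wrist');C=-im['R'].T@im['t'];p=np.array(pose());print('cam-tcp',C-p[:3],'axis',im['R'][2],'tool x',np.cos(np.radians(p[3])),np.sin(np.radians(p[3])))
plan([[*B(38,-40),.33,-38.3],[*B(170,-40),.25,-38.3],[*B(170,-40),.129,-38.3]])
E
```

```text
cam-tcp [0.049477   0.06071319 0.14521406] axis [-0.18381124 -0.23815471 -0.95367487] tool x 0.6186991657440322 0.7856279923141987
from [ 0.5032 -0.2867  0.2388 51.7788]
[np.float64(0.45313034080845155), np.float64(-0.3495426580295386), 0.33, -38.3] roll 90.1  dp -0.4 80.3 -91.2
[np.float64(0.5567208217188185), np.float64(-0.4313534902264971), 0.25, -38.3] roll -0.0  dp 132.0 -0.0 80.0
[np.float64(0.5567208217188185), np.float64(-0.4313534902264971), 0.129, -38.3] roll -0.0  dp 0.0 -0.0 121.0
```

{"op": "jog_arm", "data": {"dp": [[0,0,-20],[0,0,-20],[0,0,-20],[0,0,-15],[0,0,0],[0,0,0],[0,0,0],[0,0,0],[0,0,0],[0,0,0],[0,0,0]], "roll": [8.2,8.2,8.2,8.2,8.2,8.2,8.2,8.2,8.2,8.2,8.1], "jaw": [0,0,0,0,0,0,0,0,0,0,0]}}

```text
t: 18.2
tool_pos: [0.5027, -0.2864, 0.3107]
orientation: [0.944, -0.331, -0.003, -0.001]
force: [0.6, -0.3, -0.2]
grip_width: 0.003
gripper_force: 0.0
```

```bash
python3 - <<'E'
from plan import *
snap('wrist','w4.png')
plan([[*B(190,-40),.33,-38.3],[*B(190,-40),.129,-38.3],[*B(127,-40),.129,-38.3]])
E
```

```text
from [  0.5028  -0.2864   0.3107 -38.8546]
[np.float64(0.5724163491294801), np.float64(-0.4437490708623999), 0.33, -38.3] roll -0.6  dp 152.2 80.3 -19.3
[np.float64(0.5724163491294801), np.float64(-0.4437490708623999), 0.129, -38.3] roll -0.0  dp 0.0 -0.0 201.0
[np.float64(0.522975437785896), np.float64(-0.4047029918593061), 0.129, -38.3] roll -0.0  dp -63.0 -0.0 -0.0
```

View pics/w4.png

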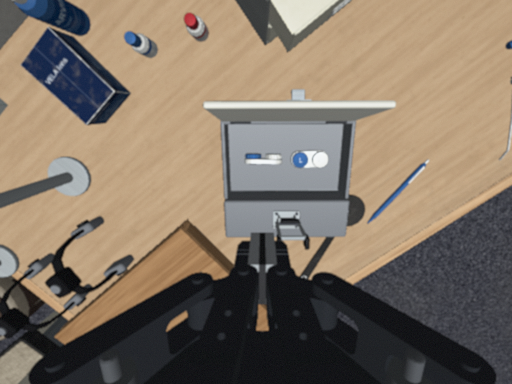

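The view from behind the lid shows no third case. Both cases are in the tray at (263,158) and (310,159), and the keeper is at (297,96). Now I'll go behind the lid and push it shut.

{"op": "jog_arm", "data": {"dp": [[0,20,0],[0,20,0],[0,20,0],[0,20,0],[32,0,0],[32,0,0],[32,0,0],[31,0,0],[0,0,0],[0,0,45],[0,0,45],[0,0,45]], "roll": [-0.6,0,0,0,0,0,0,0,0,0,0,0], "jaw": [0,0,0,0,0,0,0,0,0,0,0,0]}}

```text
t: 19.45
tool_pos: [0.5539, -0.4268, 0.1762]
orientation: [0.947, -0.322, -0.001, -0.0]
force: [0.5, -0.8, 0.1]
grip_width: -0.001
gripper_force: 0.0
```

{"op": "jog_arm", "data": {"dp": [[0,0,46],[0,0,0],[-15,0,0],[-15,0,0],[-10,0,0],[-10,0,0],[-10,0,0],[-8,0,1],[-8,0,2],[-8,0,3],[-7,0,3],[0,0,0]], "roll": [0,0,0,0,0,0,0,0,0,0,0,0], "jaw": [0,0,0,0,0,0,0,0,0,0,0,0]}}

```text
t: 20.65
tool_pos: [0.4816, -0.3711, 0.123]
orientation: [0.946, -0.323, -0.001, -0.001]
force: [-0.5, 0.3, 0.1]
grip_width: -0.003
gripper_force: 0.0
```

```bash
python3 - <<'E'
from plan import *
p=pose();d=np.array(p[:2])-O;print('box',d@ex*1000,d@ey*1000,p[2],p[3],manip.state()['force'])
a,W=snap('wrist')
cv2.imwrite('pics/w5.png',a)
E
```

```text
box 73.69660513166527 -39.225809341329345 0.12296444456620234 -37.72034157600055 [-0.48961045  0.31571969  0.07646267]
```

View pics/w5.png

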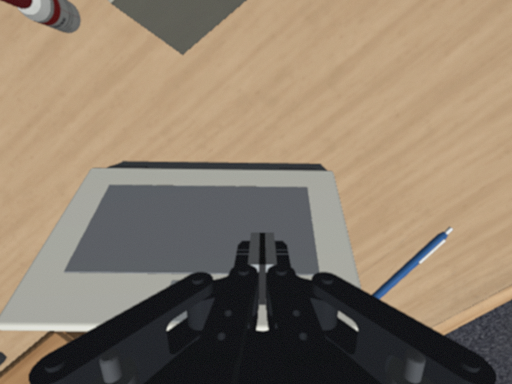

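The lid is following the fingers, with its hinge line at row 165. I'll keep pushing.

{"op": "jog_arm", "data": {"dp": [[-6,0,5],[-7,0,6],[-6,0,6],[-6,0,6],[-5,0,6],[-4,0,7],[-4,0,7],[-3,0,7],[-2,0,8],[-1,0,7],[0,0,0],[0,0,0]], "roll": [0,0,0,0,0,0,0,0,0,0,0,0], "jaw": [0,0,0,0,0,0,0,0,0,0,0,0]}}

```text
t: 21.9
tool_pos: [0.448, -0.3452, 0.0589]
orientation: [0.946, -0.323, -0.0, -0.0]
force: [1.0, -0.7, -0.2]
grip_width: -0.0
gripper_force: 0.0
```

```bash
python3 - <<'E'
from plan import *
p=pose();d=np.array(p[:2])-O;print('box',d@ex*1000,d@ey*1000,p[2],p[3],manip.state()['force'])
a,W=snap('wrist')
b=(W[...,:2]-O); bx=b@ex*1000; by=b@ey*1000; z=W[...,2]
for x in (0,20,40,60,80,95):
    m=(abs(bx-x)<3)&(by>10)&(by<80)&(z>.03)&(z<.15); print(x,m.sum(),np.nanmedian(z[m]) if m.any() else None)
E
```

```text
box 31.31772580583883 -39.75748452339488 0.05889931308148706 -37.72102521179163 [ 0.97294348 -0.65319919 -0.18175758]
0 672 0.05817048428730004
20 970 0.0594855203519335
40 1398 0.059700760812192305
60 1227 0.059473138623790035
80 1438 0.05897764138482876
95 1492 0.0581320648679853
```

{"op": "jog_arm", "data": {"dp": [[0,0,1.5],[0,0,1.5],[0,0,0],[0,0,0]], "roll": [0,0,0,0], "jaw": [0,0,0,0]}}

```text
t: 22.35
tool_pos: [0.4483, -0.3454, 0.0579]
orientation: [0.946, -0.323, -0.0, -0.0]
force: [-3.7, 3.2, 9.6]
grip_width: -0.002
gripper_force: 4.7
```

{"op": "jog_arm", "data": {"dp": [[0,0,-20],[0,0,-40],[0,0,-50],[0,0,-50],[0,0,-40],[0,0,0]], "roll": [0,0,0,0,0,0], "jaw": [0,0,0,0,0,0]}}

```text
t: 22.95
tool_pos: [0.4507, -0.3476, 0.265]
orientation: [0.946, -0.323, 0.006, 0.003]
force: [0.5, -0.6, 1.3]
grip_width: -0.001
gripper_force: 0.0
```

{"op": "jog_arm", "data": {"dp": [[-25,-10,0],[-25,-10,0],[-25,-10,0],[-25,-10,0],[0,0,0]], "roll": [0,0,0,0,0], "jaw": [0,0,0,0,0]}}

```text
t: 23.45
tool_pos: [0.3924, -0.2504, 0.2553]
orientation: [0.947, -0.323, -0.001, -0.0]
force: [0.0, 0.2, 0.8]
grip_width: -0.001
gripper_force: 0.0
```

```bash
python3 - <<'E'
from plan import *
np.set_printoptions(precision=1,suppress=True)
plan([])
a,W=snap('wrist')
np.savez('/tmp/w6.npz',a=a,W=W)
b=(W[...,:2]-O); bx=b@ex*1000; by=b@ey*1000; z=W[...,2]
m=(z>.066)&(z<.2)&(bx>-110)&(bx<60)&(abs(by)<60)
v,u=np.where(m);print(u.min(),u.max(),v.min(),v.max())
for lo in range(66,170,8):
    k=m&(z*1000>=lo)&(z*1000<lo+8)
    if k.sum()>5: print(lo,k.sum(),'bx',np.percentile(bx[k],[2,50,98]),'by',np.percentile(by[k],[2,50,98]))
v0=max(0,v.min()-30);u0=max(0,u.min()-40)
cv2.imwrite('pics/w6.png',cv2.resize(a[v0:v0+140,u0:u0+190],None,fx=4,fy=4,interpolation=cv2.INTER_CUBIC)); print(u0,v0)
for x in (0,20,40,60,80,95):
    k=(abs(bx-x)<3)&(by>20)&(by<80)&(z>.03)&(z<.15); print(x,np.nanmedian(z[k])*1000 if k.any() else None)
E
```

```text
from [  0.4  -0.3   0.3 -37.6]
238 281 116 175
66 116 bx [-54.8  -3.6   1. ] by [-9.4  3.3 17.3]
74 17 bx [-52.4 -44.9 -43.6] by [-9.   1.6 17.1]
82 37 bx [-44.2 -43.3 -41. ] by [-5.4  6.4 17.3]
90 28 bx [-43.4 -39.1 -38.6] by [-4.5  5.1 20.6]
98 17 bx [-37.1 -36.8 -36.5] by [-4.6  4.  12.5]
106 31 bx [-35.1 -34.6 -26.7] by [-7.3  5.  16.2]
114 149 bx [-32.9 -29.3 -26.4] by [-7.8  3.9 15.5]
146 216 bx [-45.2 -36.6 -34.1] by [-11.3   2.6  18.5]
154 225 bx [-49.2 -41.6 -35. ] by [-15.9  18.2  23.8]
198 86
0 58.098951804931495
20 59.37461055390166
40 59.382869831575405
60 59.40167453888889
80 58.822392274760176
95 57.94894104455141
```

View pics/w6.png

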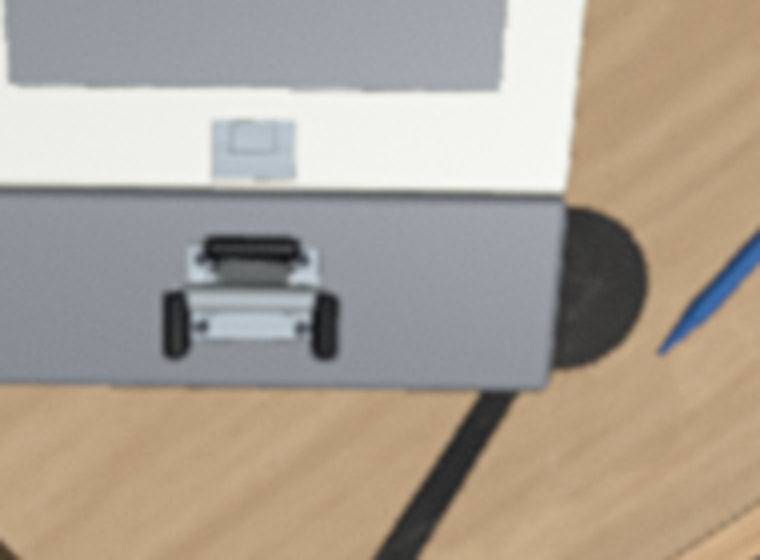

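The lid is shut, with its surface at 58 mm. In the crop the keeper is at (253,148), the lever grip at (250,247), and the loop's tabs are at (175,325) and (325,325), so the latch sits at box y ≈ +4 mm. I'll come down in front of the loop and tip it back.

{"op": "jog_arm", "data": {"dp": [[-4,-4,0],[0,0,30],[0,0,40],[0,0,40],[0,0,14],[0,0,0],[0,0,0]], "roll": [0,0,0,0,0,0,0], "jaw": [0,0,0,0,0,0,0]}}

```text
t: 24.2
tool_pos: [0.3937, -0.2476, 0.1338]
orientation: [0.946, -0.323, 0.001, 0.0]
force: [1.2, 0.1, 0.2]
grip_width: -0.002
gripper_force: 0.0
```

{"op": "jog_arm", "data": {"dp": [[5,0,0],[5,0,0],[5,0,0],[5,0,0],[5,0,0],[5,0,0],[5,0,0],[5,0,0],[5,0,0],[5,0,0],[5,0,0],[0,0,0]], "roll": [0,0,0,0,0,0,0,0,0,0,0,0], "jaw": [0,0,0,0,0,0,0,0,0,0,0,0]}}

```text
t: 25.4
tool_pos: [0.4368, -0.2809, 0.1324]
orientation: [0.946, -0.323, 0.0, 0.0]
force: [0.7, -0.4, 0.3]
grip_width: 0.001
gripper_force: 0.0
```

```bash
cat > latch.py <<'E'
from plan import *
np.set_printoptions(precision=1,suppress=True)
def latch(cam='wrist',fn=None):
    p=pose();d=np.array(p[:2])-O;print('tcp box',d@ex*1000,d@ey*1000,p[2]*1000,p[3],manip.state()['force'])
    a,W=snap(cam)
    b=(W[...,:2]-O); bx=b@ex*1000; by=b@ey*1000; z=W[...,2]
    m=(z>.0625)&(z<.2)&(bx>-110)&(bx<60)&(abs(by-4)<30)
    for lo in range(62,170,6):
        k=m&(z*1000>=lo)&(z*1000<lo+6)
        if k.sum()>5: print(lo,k.sum(),'bx',np.percentile(bx[k],[2,50,98]),'by',np.percentile(by[k],[2,50,98]))
    if fn:
        v,u=np.where((abs(bx)<110)&(abs(by)<60)&(z<.2))
        v0=max(0,v.min());u0=max(0,u.min());c=a[v0:v.max(),u0:u.max()];f=min(700/c.shape[1],550/c.shape[0])
        cv2.imwrite('pics/'+fn,cv2.resize(c,None,fx=f,fy=f,interpolation=cv2.INTER_CUBIC));print(u0,v0,f)
E
python3 -c "
from latch import *
latch('wrist','w7.png')"
```

```text
tcp box -17.36132339860604 3.783935343773901 132.44195166201382 -37.725263055818004 [ 0.7 -0.4  0.3]
62 313 bx [-42.6  14.8  17.8] by [-10.9   2.9  18.1]
68 443 bx [-42.8  -1.5  21.7] by [-15.    2.7  22. ]
74 610 bx [-24.9   8.8  24.4] by [-16.1 -10.3  23.5]
80 274 bx [-37.5 -29.1  13.8] by [-15.1 -10.4  22.5]
134 89 bx [-9.8 -5.6 -4.9] by [-5.9  5.1 16. ]
140 219 bx [-9.8 -6.  -5. ] by [-7.2  5.6 18.2]
146 286 bx [-10.   -8.7  -4.9] by [-7.8  4.8 18.3]
152 300 bx [-10.   -8.8  -5. ] by [-7.6  5.6 18.5]
158 342 bx [-10.   -5.9  -4.9] by [-7.9  5.1 18.3]
164 341 bx [-26.1  -5.8  -4.9] by [-0.9  5.4 11.7]
123 45 1.7741935483870968
```

View pics/w7.png

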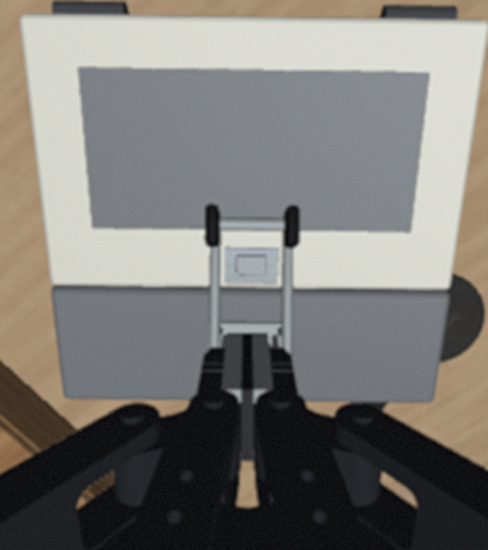

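The loop's bar is lying behind the keeper, at crop (252,225) with the keeper at (250,265). Next I'll push the lever forward from behind.

{"op": "jog_arm", "data": {"dp": [[9,0,0],[0,0,13],[0,0,12],[-10,0,0],[-6,0,-2.5],[-6,0,-2.5],[-7,0,0],[-7,0,0],[-6.5,0,1.5],[-6.5,0,1.5],[0,0,0]], "roll": [0,0,0,0,0,0,0,0,0,0,0], "jaw": [0,0,0,0,0,0,0,0,0,0,0]}}

```text
t: 26.55
tool_pos: [0.4038, -0.2553, 0.1089]
orientation: [0.946, -0.323, -0.001, -0.0]
force: [0.4, 0.2, 0.1]
grip_width: 0.0
gripper_force: 0.0
```

```bash
python3 -c "
from latch import *
latch('wrist','w8.png')"
```

```text
tcp box -59.173441748319064 3.3709356882704418 108.90381971902583 -37.71432588254762 [0.4 0.2 0.1]
62 410 bx [-44.9  -1.5   2.9] by [-14.5   3.8  21.9]
68 1207 bx [-51.7 -18.3   9.7] by [-15.    3.8  22.5]
74 1024 bx [-53.7 -41.2   5.3] by [-15.7   3.3  22.8]
80 671 bx [-65.7 -55.4 -49.5] by [-14.9   4.6  22.4]
86 213 bx [-65.4 -56.8 -54.5] by [-11.4   3.3  13.3]
92 34 bx [-61.4 -60.  -58.1] by [-6.  -4.3 13.1]
110 64 bx [-51.5 -47.3 -46.8] by [-5.3  5.3 15.9]
116 236 bx [-51.7 -50.4 -46.7] by [-7.8  4.7 17.8]
122 262 bx [-51.7 -50.3 -46.7] by [-8.1  5.2 18. ]
128 308 bx [-51.7 -47.7 -46.5] by [-8.2  4.7 18. ]
134 342 bx [-51.7 -50.4 -46.6] by [-8.   4.9 17.9]
140 262 bx [-66.3 -47.3 -46.6] by [-7.1  5.  16.7]
146 528 bx [-67.7 -51.  -45.3] by [-12.    5.   21.7]
152 1107 bx [-65.8 -46.5 -44.3] by [-22.3   2.9  30.3]
158 1557 bx [-66.2 -46.3 -44.3] by [-25.2   2.   32.5]
164 2431 bx [-66.3 -52.  -45.5] by [-25.1   0.1  33.4]
49 0 1.4360313315926894
```

View pics/w8.png

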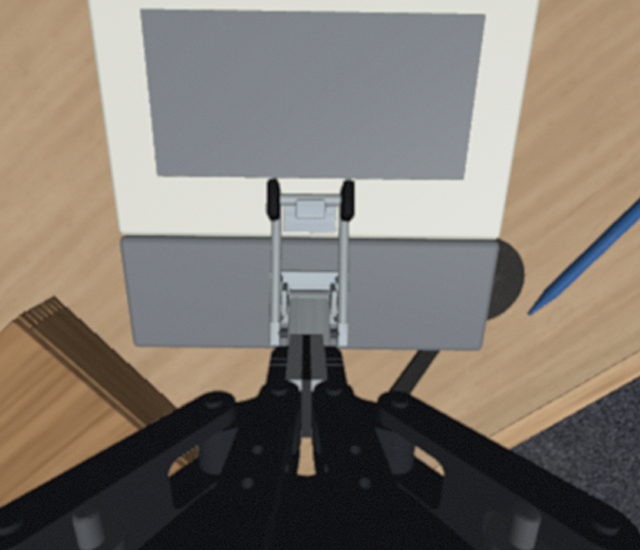

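The bar is now against the keeper at crop (310,198), and the lever is about 1 rad up. Pressing it down flat.

{"op": "jog_arm", "data": {"dp": [[-5,0,3.5],[-4.5,0,3.5],[-4.5,0,5.2],[-4,0,5.3],[-2,0,4],[-2,0,4],[-1,0,4],[-1,0,4],[0,0,1],[0,0,1],[0,0,0],[0,0,0]], "roll": [0,0,0,0,0,0,0,0,0,0,0,0], "jaw": [0,0,0,0,0,0,0,0,0,0,0,0]}}

```text
t: 27.8
tool_pos: [0.3859, -0.2415, 0.074]
orientation: [0.946, -0.323, 0.0, 0.0]
force: [1.2, 0.0, 1.0]
grip_width: 0.004
gripper_force: 0.5
```

```bash
python3 -c "
from latch import *
latch()" | head -8
```

```text
tcp box -81.68165864443667 3.1339823839187115 74.04486866537285 -37.718838521038805 [1.2 0.  1. ]
62 2134 bx [-70.5 -32.    2.4] by [-15.    3.   22.2]
68 2478 bx [-73.5 -51.4   1.2] by [-11.4   3.5  18.8]
74 1064 bx [-69.8  -4.5   6.5] by [-16.4   4.   23.3]
80 219 bx [-74.3 -70.1 -69.2] by [-7.5  5.  17.2]
86 264 bx [-74.4 -71.7 -69.2] by [-8.5  4.4 17.8]
92 295 bx [-74.3 -73.3 -69.2] by [-8.6  4.9 17.8]
98 347 bx [-74.3 -70.5 -69.2] by [-8.4  4.4 17.6]
```

{"op": "jog_arm", "data": {"dp": [[0,0,1],[0,0,1],[0,0,1],[0,0,0],[0,0,0]], "roll": [0,0,0,0,0], "jaw": [0,0,0,0,0]}}

```text
t: 28.35
tool_pos: [0.3865, -0.2419, 0.0728]
orientation: [0.946, -0.323, 0.001, 0.0]
force: [-3.9, 3.0, 11.9]
grip_width: 0.004
gripper_force: 5.4
```

{"op": "jog_arm", "data": {"dp": [[0,0,-15],[0,0,-35],[0,0,-45],[0,0,-45],[0,0,-40],[0,0,0]], "roll": [0,0,0,0,0,0], "jaw": [0,0,0,0,0,0]}}

```text
t: 28.95
tool_pos: [0.388, -0.2431, 0.2578]
orientation: [0.946, -0.323, 0.005, 0.002]
force: [0.4, -0.1, 0.7]
grip_width: -0.002
gripper_force: 0.0
```

```bash
python3 - <<'E'
from latch import *
latch('top','t9.png')
plan([[.4,-.23,.25,-38],[.4,-.23,.25,5.3]])
d=np.load('/tmp/s.npz');W=d['W'];m=(W[...,2]>.125)&(W[...,2]<.16)
a,W2=snap('top')
v,u=np.mgrid[:384,:512]
for u0,u1 in((145,185),(195,235)):
    k=(u>u0)&(u<u1)&(v>150)&(v<205)&(W2[...,2]>.125); print(cv2.minAreaRect(W2[k][:,:2].astype(np.float32)))
E
```

```text
tcp box -79.09807028504021 3.165081433778267 257.78474890895683 -37.713574183474684 [ 0.4 -0.1  0.7]
62 142 bx [-52.  -12.6  59.2] by [-24.1   0.4  26.8]
68 96 bx [-102.4  -48.2    2. ] by [-16.9   2.9  18.9]
74 88 bx [-102.9  -52.6    5.4] by [-19.9  -3.5  19. ]
300 176 6.32183908045977
from [  0.4  -0.2   0.3 -37.7]
[0.4, -0.23, 0.25, -38] roll 0.3  dp 2.8 -17.7 4.2
[0.4, -0.23, 0.25, 5.3] roll -43.3  dp 0.0 0.0 -0.0
((0.5595622658729553, 0.16024444997310638), (0.030654802918434143, 0.023311268538236618), 0.4932246506214142)
((0.5565174221992493, 0.037848666310310364), (0.023957382887601852, 0.03386284410953522), 82.1622314453125)
```

View pics/t9.png

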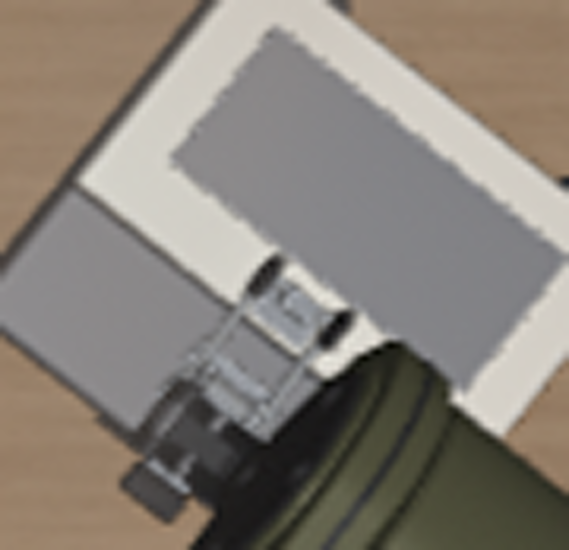

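The lever is flat, with its grip at the box front, and the loop is hooked over the keeper, its tabs at (265,272) and (340,325) in the crop. Now the headsets, starting with headset 2.

{"op": "jog_arm", "data": {"dp": [[0,0,0],[0,0,0],[0,0,0],[0,0,0],[0,0,0]], "roll": [-7,-7,-7,-7.2,0], "jaw": [0.6,0.6,0.6,0.6,0.6]}}

```text
t: 29.55
tool_pos: [0.3847, -0.2405, 0.248]
orientation: [0.997, -0.083, -0.002, -0.001]
force: [0.2, -0.1, 0.1]
grip_width: 0.602
gripper_force: 0.0
```

```bash
python3 - <<'E'
from plan import *
plan([[.5565,.038,.22,-9.5]])
E
```

```text
from [ 0.3847 -0.2405  0.248  -9.5393]
[0.5565, 0.038, 0.22, -9.5] roll -0.0  dp 123.4 -303.1 28.0
```

{"op": "jog_arm", "data": {"dp": [[14,-34,0],[14,-34,0],[14,-34,0],[14,-34,0],[14,-34,0],[14,-34,0],[13,-33,0],[13,-33,0],[13,-33,0],[0,0,0],[0,0,0]], "roll": [0,0,0,0,0,0,0,0,0,0,0], "jaw": [0.6,0.6,0.6,0.6,0.6,0.6,0.6,0.6,0.6,0.6,0.6]}}

```text
t: 30.65
tool_pos: [0.5565, 0.0376, 0.249]
orientation: [0.997, -0.083, -0.002, 0.0]
force: [-0.9, 0.4, 0.3]
grip_width: 0.601
gripper_force: 0.0
```

```bash
cat > hs.py <<'E'
from plan import *
def crown(x,y):
    a,W=snap('wrist'); m=((W[...,2]>.120)&(W[...,2]<.145)&(np.hypot(W[...,0]-x,W[...,1]-y)<.04)); p=W[m]
    print(len(p),cv2.minAreaRect(p[:,:2].astype(np.float32)),p[:,2].max(), np.median(p,0))
E
python3 - <<'E'
from hs import *
crown(.5565,.038)
plan([[.5565,.038,.111,-9.5]])
E
```

```text
796 ((0.5606586337089539, 0.04121652990579605), (0.023677751421928406, 0.03265957161784172), 80.39640808105469) 0.14252795257056433 [0.56319075 0.04062104 0.13747347]
from [ 0.5563  0.037   0.2493 -9.5882]
[0.5565, 0.038, 0.111, -9.5] roll -0.1  dp 0.0 -1.0 138.3
```

{"op": "jog_arm", "data": {"dp": [[2,-2.5,0],[0,0,40],[0,0,40],[0,0,30],[0,0,18],[0,0,10],[0,0,0],[0,0,0],[0,0,0],[0,0,0],[0,0,0],[0,0,0]], "roll": [0,0,0,0,0,0,0,0,0,0,0,0], "jaw": [0.6,0.6,0.6,0.6,0.6,0.6,0.6,0.15,0.15,0.15,0.15,0.15], "force": 50}}

```text
t: 31.9
tool_pos: [0.5609, 0.0394, 0.1148]
orientation: [0.997, -0.083, 0.002, -0.0]
force: [0.6, 0.2, 6.1]
grip_width: 0.268
gripper_force: 50.2
```

{"op": "jog_arm", "data": {"dp": [[0,0,0],[0,0,-15],[0,0,-25],[0,0,-30],[0,0,-30],[0,0,-30],[0,0,-30],[0,0,-25],[0,0,-15],[0,0,0],[0,0,0]], "roll": [0,0,0,0,0,0,0,0,-5,-5,-4.8], "jaw": [0.15,0.15,0.15,0.15,0.15,0.15,0.15,0.15,0.15,0.15,0.15]}}

```text
t: 33.0
tool_pos: [0.5592, 0.0393, 0.3139]
orientation: [0.999, 0.048, 0.0, 0.0]
force: [0.2, -0.5, -1.4]
grip_width: 0.27
gripper_force: 49.3
```

```bash
python3 - <<'E'
from plan import *
s=manip.state();print(s['grip_width'],s['gripper_force'])
plan([[.6776,.0612,.311,5.3],[.6776,.0612,.180,5.3]])
a,W=snap('side');
cv2.imwrite('pics/s10.png',a)
E
```

```text
0.26967824366699933 49.31620001792908
from [0.5592 0.0393 0.3139 5.4885]
[0.6776, 0.0612, 0.311, 5.3] roll 0.2  dp 119.9 -10.8 2.9
[0.6776, 0.0612, 0.18, 5.3] roll -0.0  dp 0.0 0.0 131.0
```

{"op": "jog_arm", "data": {"dp": [[20,-2,0],[20,-2,0],[20,-2,0],[20,-2,0],[20,-2,0],[20,-1,0],[0,0,0],[0,0,25],[0,0,30],[0,0,30],[0,0,20],[0,0,0]], "roll": [0,0,0,0,0,0,0,0,0,0,0,0], "jaw": [0.15,0.15,0.15,0.15,0.15,0.15,0.15,0.15,0.15,0.15,0.15,0.15]}}

```text
t: 34.25
tool_pos: [0.6746, 0.0612, 0.2029]
orientation: [0.999, 0.046, -0.005, -0.0]
force: [0.2, -0.6, -1.2]
grip_width: 0.269
gripper_force: 49.1
```

```bash
python3 - <<'E'
from plan import *
print(np.round(pose(),4),manip.state()['force'],manip.state()['grip_width'])
a,W=snap('top')
cv2.imwrite('pics/t11.png',cv2.resize(a[90:215,110:290],None,fx=4,fy=4,interpolation=cv2.INTER_CUBIC))
E
```

```text
[0.6746 0.0612 0.2029 5.2312] [ 0.20815853 -0.61307109 -1.22038905] 0.2686083172559843
```

View pics/t11.png

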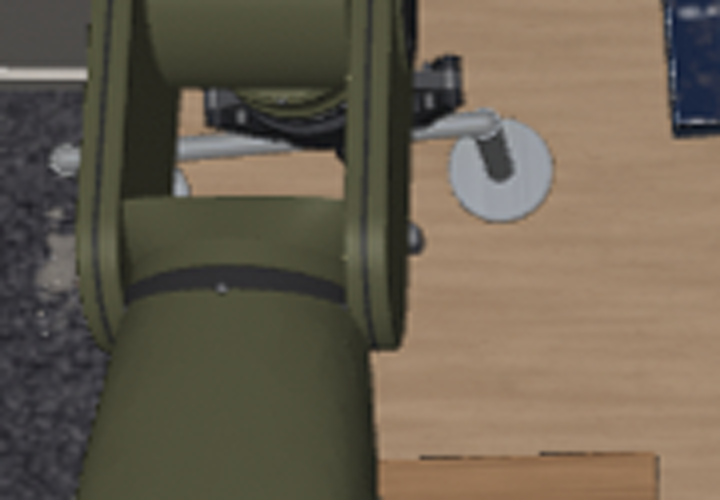

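The arm hides the headset in this view, with the bar end at crop (490,122), and the wrist force is only its weight. I'll lower the last bit by force.

{"op": "jog_arm", "data": {"dp": [[2,0,8],[0,0,8],[0,0,4],[0,0,3],[0,0,0]], "roll": [0,0,0,0,0], "jaw": [0.15,0.15,0.15,0.15,0.15]}}

```text
t: 34.8
tool_pos: [0.6798, 0.0615, 0.1844]
orientation: [0.999, 0.046, -0.0, -0.0]
force: [-0.3, 0.3, -1.0]
grip_width: 0.27
gripper_force: 49.2
```

{"op": "jog_arm", "data": {"dp": [[0,0,2],[0,0,2],[0,0,1],[0,0,0]], "roll": [0,0,0,0], "jaw": [0.15,0.15,0.15,0.15]}}

```text
t: 35.2
tool_pos: [0.6799, 0.0615, 0.1796]
orientation: [0.999, 0.046, -0.0, 0.0]
force: [-0.1, 0.0, -1.0]
grip_width: 0.272
gripper_force: 49.2
```

{"op": "jog_arm", "data": {"dp": [[0,0,1],[0,0,1],[0,0,0],[0,0,0]], "roll": [0,0,0,0], "jaw": [0.15,0.15,0.15,0.15]}}

```text
t: 35.6
tool_pos: [0.6802, 0.0615, 0.1787]
orientation: [0.999, 0.046, 0.0, 0.0]
force: [-1.4, 0.4, 3.5]
grip_width: 0.267
gripper_force: 49.8
```

The crown is on the bar: contact at TCP z 0.179. I'll release and check.

{"op": "jog_arm", "data": {"dp": [[0,0,0],[0,0,0],[0,0,0],[0,0,-10],[0,0,-30],[0,0,-40],[0,0,-40],[0,0,0]], "roll": [0,0,0,0,0,0,0,0], "jaw": [0.45,0.45,0.45,0.45,0.5,0.5,0.6,0.6]}}

```text
t: 36.4
tool_pos: [0.683, 0.0616, 0.3078]
orientation: [0.999, 0.046, 0.007, 0.0]
force: [0.5, -0.2, 0.9]
grip_width: 0.598
gripper_force: 0.0
```

{"op": "jog_arm", "data": {"dp": [[-20,-15,0],[-20,-15,0],[-20,-15,0],[-20,-15,0],[-20,-15,0],[-20,-15,0],[0,0,0],[0,0,0]], "roll": [2,2,0,0,0,0,0,0], "jaw": [0.6,0.6,0.6,0.6,0.6,0.6,0.6,0.6]}}

```text
t: 37.2
tool_pos: [0.5566, 0.1468, 0.2984]
orientation: [1.0, 0.012, 0.001, 0.0]
force: [0.3, -0.6, -0.5]
grip_width: 0.6
gripper_force: 0.0
```

```bash
python3 - <<'E'
from hs import *
crown(.5585,.161)
a,W=snap('wrist','w12.png')
m=(W[...,2]>.195)&(W[...,2]<.212)&(np.hypot(W[...,0]-.677,W[...,1]-.061)<.04);p=W[m]
print('hung',len(p),cv2.minAreaRect(p[:,:2].astype(np.float32)) if len(p) else '',p[:,2].max() if len(p) else '')
plan([[.5595,.161,.111,1.5]])
E
```

```text
569 ((0.5643357634544373, 0.164703831076622), (0.03278446942567825, 0.02280229516327381), 0.9518113732337952) 0.142825606139833 [0.5663379  0.16448176 0.1375776 ]
hung 1282 ((0.6775302290916443, 0.06295916438102722), (0.03382445499300957, 0.023158418014645576), 5.158954620361328) 0.20740031295459888
from [0.5571 0.1462 0.298  1.2556]
[0.5595, 0.161, 0.111, 1.5] roll -0.2  dp 2.8 -14.7 187.0
```

View pics/w12.png

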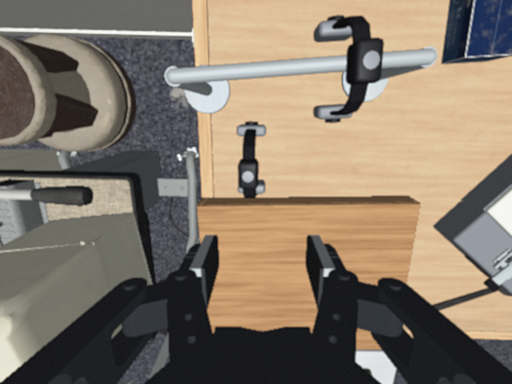

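Headset 2 hangs level on the bar, its crown at (367,60). Headset 1 stands at (248,178), so I'll fetch it next.

{"op": "jog_arm", "data": {"dp": [[5,-16,0],[0,0,40],[0,0,40],[0,0,40],[0,0,35],[0,0,22],[0,0,10],[0,0,0],[0,0,0],[0,0,0],[0,0,0],[0,0,0]], "roll": [0,0,0,0,0,0,0,0,0,0,0,0], "jaw": [0.6,0.6,0.6,0.6,0.6,0.6,0.6,0.6,0.15,0.15,0.15,0.15]}}

```text
t: 38.5
tool_pos: [0.5628, 0.1631, 0.1131]
orientation: [1.0, 0.011, 0.002, -0.0]
force: [1.8, 1.1, 5.3]
grip_width: 0.265
gripper_force: 50.0
```

{"op": "jog_arm", "data": {"dp": [[0,0,0],[0,0,0],[0,0,-15],[0,0,-25],[0,0,-30],[0,0,-30],[0,0,-30],[0,0,-30],[0,0,-25],[0,0,-15],[0,0,0],[0,0,0]], "roll": [0,0,0,0,0,0,0,0,0,-2,-2,0], "jaw": [0.15,0.15,0.15,0.15,0.15,0.15,0.15,0.15,0.15,0.15,0.15,0.15]}}

```text
t: 39.7
tool_pos: [0.5609, 0.1626, 0.3118]
orientation: [0.999, 0.046, 0.0, 0.0]
force: [-0.8, -1.0, -1.1]
grip_width: 0.269
gripper_force: 49.3
```

```bash
python3 - <<'E'
from plan import *
s=manip.state();print(s['grip_width'],s['gripper_force'])
plan([[.670,.1575,.315,5.3],[.670,.1575,.1795,5.3]])
E
```

```text
0.2692659730187614 49.307520389556885
from [0.5609 0.1626 0.3118 5.2748]
[0.67, 0.1575, 0.315, 5.3] roll -0.0  dp 108.2 15.2 -3.2
[0.67, 0.1575, 0.1795, 5.3] roll -0.0  dp 0.0 0.0 135.5
```

{"op": "jog_arm", "data": {"dp": [[18,2.5,0],[18,2.5,0],[18,2.5,0],[18,2.5,0],[18,2.5,0],[18,2.5,0],[0,0,0],[0,0,0],[0,0,25],[0,0,30],[0,0,30],[0,0,20]], "roll": [0,0,0,0,0,0,0,0,0,0,0,0], "jaw": [0.15,0.15,0.15,0.15,0.15,0.15,0.15,0.15,0.15,0.15,0.15,0.15]}}

```text
t: 40.9
tool_pos: [0.6679, 0.1577, 0.203]
orientation: [0.999, 0.046, -0.002, 0.0]
force: [-0.2, -1.0, -0.9]
grip_width: 0.27
gripper_force: 49.3
```

{"op": "jog_arm", "data": {"dp": [[0,0,8],[0,0,8],[0,0,4],[0,0,4],[0,0,0],[0,0,2],[0,0,0],[0,0,0]], "roll": [0,0,0,0,0,0,0,0], "jaw": [0.15,0.15,0.15,0.15,0.15,0.15,0.15,0.15]}}

```text
t: 41.7
tool_pos: [0.6703, 0.1578, 0.1802]
orientation: [0.999, 0.046, 0.0, -0.0]
force: [0.3, 0.2, -1.1]
grip_width: 0.267
gripper_force: 49.3
```

{"op": "jog_arm", "data": {"dp": [[0,0,1],[0,0,1],[0,0,1],[0,0,0],[0,0,0]], "roll": [0,0,0,0,0], "jaw": [0.15,0.15,0.15,0.15,0.15]}}

```text
t: 42.2
tool_pos: [0.6702, 0.1577, 0.1771]
orientation: [0.999, 0.046, 0.0, -0.0]
force: [-1.5, -0.8, 0.4]
grip_width: 0.275
gripper_force: 49.5
```

Contact, so release and back off.

{"op": "jog_arm", "data": {"dp": [[0,0,0],[0,0,0],[0,0,0],[0,0,-10],[0,0,-30],[0,0,-40],[0,0,-40],[0,0,0]], "roll": [0,0,0,0,0,0,0,0], "jaw": [0.45,0.45,0.45,0.45,0.5,0.5,0.5,0.5]}}

```text
t: 43.0
tool_pos: [0.6731, 0.1582, 0.307]
orientation: [0.999, 0.046, 0.007, -0.001]
force: [-0.5, 0.5, -0.0]
grip_width: 0.494
gripper_force: 0.0
```

{"op": "jog_arm", "data": {"dp": [[-20,25,0],[-20,25,0],[-20,25,0],[-20,25,0],[-20,25,0],[-20,25,0],[-20,25,0],[-20,25,0],[0,0,0],[0,0,0],[0,0,0]], "roll": [0,0,0,0,0,0,0,0,0,0,0], "jaw": [0.5,0.5,0.5,0.5,0.5,0.5,0.5,0.5,0.5,0.5,0.5]}}

```text
t: 44.1
tool_pos: [0.5296, -0.0556, 0.2971]
orientation: [0.999, 0.046, 0.0, -0.0]
force: [0.8, 0.6, 0.3]
grip_width: 0.503
gripper_force: 0.0
```

```bash
python3 - <<'E'
from latch import *
a,W=snap('wrist','w13.png')
for x,y in((.6775,.063),(.67,.158)):
    m=(W[...,2]>.195)&(W[...,2]<.212)&(np.hypot(W[...,0]-x,W[...,1]-y)<.035);p=W[m]
    print(len(p),cv2.minAreaRect(p[:,:2].astype(np.float32)),p[:,2].max())
latch('top')
E
```

```text
912 ((0.6702250242233276, 0.060236282646656036), (0.019740184769034386, 0.02355213277041912), 8.240738868713379) 0.20695679081781884
741 ((0.6624355316162109, 0.15593361854553223), (0.018997585400938988, 0.0230657197535038), 4.357237339019775) 0.20695602546349323
tcp box -84.26347933182737 238.209919982522 296.9621444462563 5.339144136023567 [ 0.1 -0.1 -0.3]
62 153 bx [-71.9 -27.   56.6] by [-21.2  -0.2  29.3]
68 170 bx [-98.1 -62.9   0.6] by [-15.5  -0.6  19.5]
74 131 bx [-102.9  -69.4    5.4] by [-19.5   1.1  19.1]
```

View pics/w13.png

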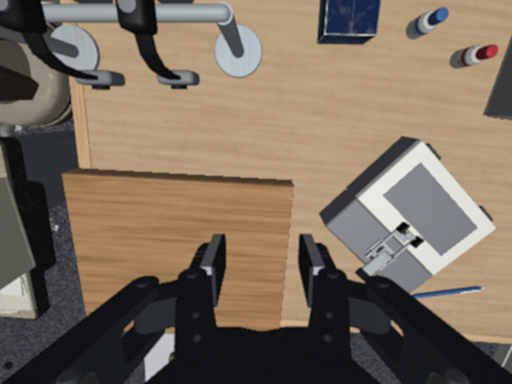

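Both headsets hang on the bar, at (60,40) and (150,40), with their housing tops at 0.207 m. The box is shut with the latch flat, the carton and bottles look undisturbed, and the arm is clear. Handing the job in.

```bash
python3 -c "
from cell import job
print(job.sign_off())"
```

```text
the job is handed in; nothing more can be done
None
```

The job is handed in: both lens cases found are in the shut, latched kit box (one on its long edge after a missed first grasp tipped it), and both headsets hang on the bar; the sign-off gave no verdict.

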